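# Level the lotion-bar casting platform with its two foot knobs

## Robot

A 7-joint arm with a two-finger parallel gripper is mounted at the origin on a cart in front of the work surface, level with it; the furniture and walls round the work are solid. World frame = base frame: x ahead of the robot, y to its left, z up, the work surface at z = 0. Lengths are in m, angles in rad, forces in N, time in s.
With the tool pointing down it reaches from about 0.4 to 0.75 m from the base axis. Payload 19.5 kg.
Tool frame: the origin (TCP) lies on the mounting face of the last link; the fingertips stand 173 mm ahead of it and the grasp point (between the pads) lies 155 mm ahead of it; z points along the fingers, y is the line along which they close (so a half turn about z gives the same grasp; the last joint's range is limited). The gripper opens to 85 mm and grips with 20 to 120 N. Pads are 22 mm wide; open, the fingers measure 114 mm over their backs; the gripper's body (76 mm by 85 mm) begins 54 mm behind the grasp point. The pads swing forward as they close: fully open they stand 13 mm farther back than shut.
Start: joints at [-1.339, 0.707, -0.028, 1.485, 0.022, 0.951, -0.075], TCP at [0.155, 0.554, 0.405] pointing down, gripper open.
Joint ranges: [-2.71, 2.71], [-0.32, 2.16], [-1.57, 1.52], [0, 2.45], [-1.46, 4.6], [0, 2.02], [-2.83, 2.83]. Speed limits (rad/s): [1.89, 1.89, 2.57, 2.57, 3.01, 3.01, 3.01].

## Interface

Orientations are given as a 3x3 rotation matrix whose columns are the frame's x, y, z axes.
In Python, from station import ctrl, optics gives the robot as it stands.
- The arm moves only by the shell command python3 -m crank 'ROWS' [OPENING] [FORCE]. ROWS is JSON, one flat list of numbers, 6 for each row, row after row: the shift along the world's x, y, z in cm, then the turn, a rotation vector about the world's x, y, z in rad. In form: [x, y, z, rx, ry, rz, x, y, z, rx, ry, rz, ...]. A call has 1 to 10 rows; each row shifts and turns the commanded pose from where the row before left it; what a row does not reach is not made up. A row lasts 1/8 s, in which the tool goes at most 62.5 mm and 10.7 degrees, less where a joint would pass 70% of its speed; a pose out of reach is approached as far as the arm can. A call with a gripper value outside its range is refused whole. OPENING is the finger opening in cm, from 0 to 8.54, set as the call begins (- or left out, the last holds). The fingers move at their own pace and stop on an object; FORCE is the grip in N (left out, the last holds). Time passes only in rows, so rows that do not move let the fingers close. It gives the time, the measured TCP pose, the force, the opening and the grip force at its end, in the units of the state.
- ctrl.state(): the state, without advancing time (a new reading comes with each control period).
- optics.camera(name): name is "side" or "top"; returns a dict with "pixels" (480x640x3 uint8, blue, green, red), "mtx" (3x3 intrinsics, pixels), "rvec" (rotation vector, rad) and "tvec" (3), from world to camera coordinates, as OpenCV has them. Camera axes: x right, y down, z forward; pixel columns grow to the right and rows downward; lengths in m; the calibration is good to about 2 mm. A picture is of the moment at which its call begins. There is no depth.
- ctrl.job_done(): hands the job in; it is judged then, once.
The state is a dict: "time_s": time; "joint_pos": joint angles; "joint_vel": joint speeds; "tau": joint torques, N m; "eef_pos": TCP position; "ee_rot": TCP orientation; "contact_force": force on the tool from outside, world axes, zero at the start; "moment": the same for the moment, N m; "grip_width": finger opening in m; "grip_force": force on a finger pad.
Only numpy, scipy, OpenCV 4.12 (cv2) and the standard library are available. Lean on these libraries where they do the work, as an engineer would, in place of code of your own. Each camera call takes 0.05 s, during which the arm holds its last target. There are 200 camera calls.

## Task

The small casting platform with the pink bar mould stands crooked. Level it for the next pour: turn its two black foot knobs until both spirit bubbles rest between their lines, then let go, and leave the things standing around it where they are.

Things in the scene. Friction and masses are not known exactly. Their poses are not given: they have to be found in the camera images.
- level_base: Casting platform, 150 x 150 mm: grey steel base fixed to the table, aluminium plate above (top face 38 mm up when level), pink nine-cup mould fixed on it (96 x 96 mm, top 54 mm up). Origin: centre of the base on the table; z up, x to its rear edge, y to its left edge seen from the robot. The plate rests on a ball pivot at (+60, +60) mm, 30 mm up, and on the two foot screws.
- platform_centre (a point): Centre of the plate's top face; its z axis is the plate's normal, straight up when the platform is level.
- front_knob_grip (a point): Front knob, front left corner (-60, +60 mm on the base); point on its upright axis, 85 mm up. Black ribbed, 36 mm wide, 72 to 98 mm up; all else of the platform stays below 64 mm. Turns in place. Clockwise from above raises its corner: a full turn is 0.1 rad of tilt, 35 mm of bubble. Needs 0.06 N m, stays where left; starts within 2.6 rad of level, stops at 3.
- rear_knob_grip (a point): Rear knob, rear right corner (+60, -60 mm on the base); point on its axis 85 mm above the table. Same shape and behaviour as the front knob: clockwise from above raises its own corner and draws its bubble nearer. Its axis leans forward or back with the front tilt (at most 0.042 rad, 2.4 mm at this point) and is upright when the front bubble is centred.
- front_bubble (a joint): Place of the pale bubble (12 mm long) in the green spirit vial (62 mm long) between the pivot and the front knob: distance of its centre from the vial's middle in m, 0 level, positive towards the front knob. It drifts to the higher end: 0.0035 m per 0.01 rad of tilt along that line. The black lines are 8 mm either side of the middle: it lies between them within 2 mm of 0.
- rear_bubble (a joint): The same for the vial between the pivot and the rear knob: 0 level, positive towards the rear knob, when that corner is high. Only the rear knob changes it, and only the front knob changes the front bubble.
- tamper: jar tamper, turned beech grip on a grey foot, 42 mm wide and 83 mm tall, standing to the left of the platform; not part of the job; origin: centre of its underside
- balm_jar_5: amber balm jar with a gold lid, 59 mm wide and 66 mm tall, left of the platform; not part of the job; origin: centre of its underside
- balm_jar_6: second amber balm jar with a gold lid, 59 mm wide and 66 mm tall, left of the platform; not part of the job; origin: centre of its underside
- jar_lid_1: loose gold jar lid, 59 mm wide and 14 mm thick, far left near the table's front edge; not part of the job; origin: centre of its underside
- jar_lid_2: loose gold jar lid, 59 mm wide and 14 mm thick, lying behind the platform; not part of the job; origin: centre of its underside
- funnel: white funnel standing mouth down, 95 mm wide and 86 mm tall, to the right of the platform; not part of the job; origin: centre of its underside
- lotion_bottle_4: amber lotion bottle with a tan cap, 58 mm wide and 143 mm tall, left of the platform and farther back; not part of the job; origin: centre of its underside

How it is judged:
By the outcome, as a careful person would: the job done as asked, in the order asked, and still so for the second after the job is handed in, with the robot touching nothing.
It also fails if it takes over 45 s, if anything falls off the work surface, if the arm or the gripper's body presses on something with over 40 N, if the wrist force passes 120 N, or if a joint passes its speed limit or range.

## Working session

There is one attempt and no reset: what is moved stays moved. The work goes in short steps, Python scripts to look and compute and a shell command to move; the robot and the scene stay as the last step left them, time stands still between calls to the robot, and variables do not carry over. Pictures are saved under pics/ and viewed, at most 10 in all, crops included, and the job is handed in when it is done.

```bash
mkdir -p pics; ls; python3 - <<'E'
from station import ctrl, optics
import cv2,numpy as np
s=ctrl.state();print(s['time_s'],s['eef_pos'],np.round(s['ee_rot'],3),s['grip_width'])
for n in('side','top'):
    c=optics.camera(n);cv2.imwrite(f'pics/{n}0.png',c['pixels']);np.savez(f'{n}0.npz',**c)
    R=cv2.Rodrigues(np.array(c['rvec']))[0];print(n,c['mtx'],-R.T@np.array(c['tvec']).ravel())
E
```

```text
pics
0.0 [0.15544759 0.55352204 0.40423149] [[-0.963  0.27  -0.   ]
 [ 0.27   0.963 -0.001]
 [-0.    -0.001 -1.   ]] 0.0851896384650372
side [[534.09271812   0.         323.52887613]
 [  0.         534.09271812 237.39843955]
 [  0.           0.           1.        ]] [ 0.53688449 -1.28373271  0.61797112]
top [[536.01588087   0.         315.37483402]
 [  0.         536.01588087 231.69986394]
 [  0.           0.           1.        ]] [ 0.38195368 -0.18810636  1.45878641]
```

View pics/side0.png

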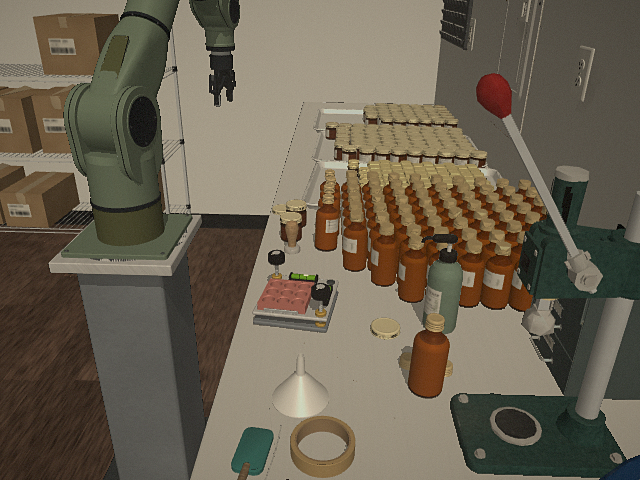

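View pics/top0.png

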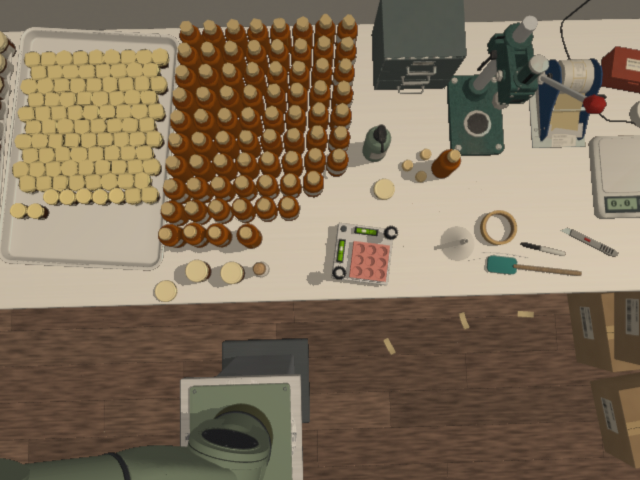

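Side view: platform around (297,300), front knob (276,258), rear knob (320,291). Top view: front knob (339,272), rear knob (391,232), vials at (341,250) and (366,231). Now enlarging both.

```bash
python3 - <<'E'
import cv2,numpy as np
a=cv2.imread('pics/top0.png')[210:295,320:410];b=cv2.imread('pics/side0.png')[240:335,245:345]
f=lambda i,s:cv2.resize(i,None,fx=s,fy=s,interpolation=cv2.INTER_CUBIC)
a=f(a,4.4);b=f(b,4)
h=max(a.shape[0],b.shape[0]);p=lambda i:np.pad(i,((0,h-i.shape[0]),(0,0),(0,0)))
cv2.imwrite('pics/z1.png',np.hstack([p(a),p(b)]));print(a.shape,b.shape)
E
```

```text
(374, 396, 3) (380, 400, 3)
```

View pics/z1.png

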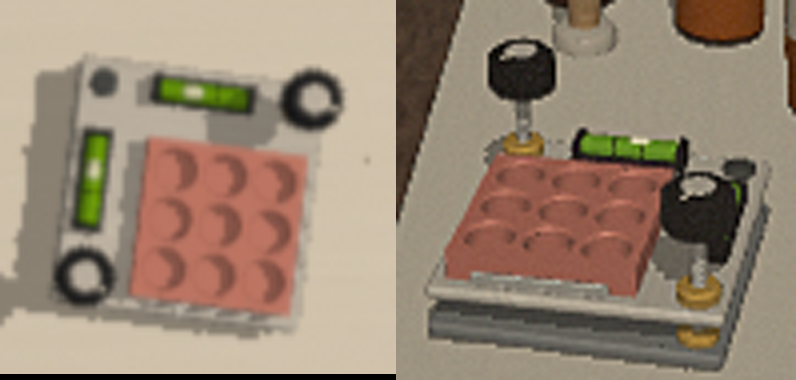

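Crop: both bubbles lie toward the pivot (front bubble at crop (95,168) vs vial middle ~(93,180); rear (195,91) vs ~(204,93)), so both knobs need clockwise turns. Next: triangulate the knobs and measure the bubbles to subpixel precision.

```bash
cat > h.py <<'E'
import cv2,numpy as np
from scipy.optimize import least_squares
def load(n,live=True):
    if live:
        from station import optics; c=optics.camera(n)
    else: c=np.load(f'{n}0.npz')
    return dict(px=c['pixels'],K=np.array(c['mtx']),r=np.array(c['rvec']),t=np.array(c['tvec']))
def proj(c,P): return cv2.projectPoints(np.atleast_2d(np.float64(P)),c['r'],c['t'],c['K'],None)[0][:,0]
def cen(c,box):   # dark blob extent centre in box u0,v0,u1,v1
    u0,v0,u1,v1=box;g=c['px'][v0:v1,u0:u1].max(2)<70
    n,l,s,ce=cv2.connectedComponentsWithStats(g.astype(np.uint8),connectivity=8)
    k=1+np.argmax(s[1:,4]);x,y,w,h,a=s[k];return np.array([u0+x+(w-1)/2,v0+y+(h-1)/2]),(w,h,a)
def tri(ct,pt,cs,ps):
    f=lambda X:np.r_[proj(ct,X)[0]-pt,proj(cs,X)[0]-ps]
    r=least_squares(f,[.4,-.2,.09],x_scale=.01);return r.x,r.fun
def to_plane(c,p,z):
    R=cv2.Rodrigues(c['r'])[0];o=-R.T@c['t'].ravel();d=R.T@np.linalg.inv(c['K'])@[p[0],p[1],1];return o+d*(z-o[2])/d[2]
def base(F,Rk): # frame from knob axis points xy: origin, yaw
    d=(Rk-F)[:2];yaw=np.arctan2(d[1],d[0])+np.pi/4;return (F+Rk)[:2]/2,yaw
E
python3 - <<'E'
from h import *
t,s=load('top',0),load('side',0)
B={'front':((330,262,350,283),(264,246,290,268)),'rear':((382,223,402,243),(308,280,332,304))}
P={}
for k,(b1,b2) in B.items():
    p,i=cen(t,b1);q,j=cen(s,b2);X,f=tri(t,p,s,q);P[k]=X;print(k,p,i,q,j,X.round(4),f.round(2),'top@.098',to_plane(t,p,.098).round(4),'side@.085',to_plane(s,q,.085).round(4))
print(base(P['front'],P['rear']),np.linalg.norm((P['front']-P['rear'])[:2]))
E
```

```text
front [338.5 272.5] (np.int32(14), np.int32(12), np.int32(66)) [276.  257.5] (np.int32(17), np.int32(16), np.int32(197)) [ 0.4168 -0.266   0.0852] [-0.04 -0.24 -0.2   0.01] top@.098 [ 0.4159 -0.2654  0.098 ] side@.085 [ 0.4172 -0.2655  0.085 ]
rear [390.  232.5] (np.int32(13), np.int32(12), np.int32(75)) [319.5 291.5] (np.int32(24), np.int32(24), np.int32(337)) [ 0.5153 -0.4024  0.0855] [ 0.  0.  0. -0.] top@.098 [ 0.5141 -0.4005  0.098 ] side@.085 [ 0.5153 -0.4016  0.085 ]
(array([ 0.46608665, -0.33422997]), np.float64(-0.16000290083728008)) 0.1682187434901406
```

```bash
cat >> h.py <<'E'
F=np.array([.4165,-.2657]);RK=np.array([.5147,-.4013])
def bubbles(c,z=.048,verbose=0,dz=0):
    o,yaw=base(F,RK);C,S=np.cos(yaw),np.sin(yaw);M=np.array([[C,-S],[S,C]]);out={}
    s=np.arange(-.040,.0401,.0005)
    im=c['px'].astype(np.float32)
    for k in('front','rear'):
        L=[]
        for w in np.arange(-.012,.0121,.001):
            q=np.c_[-s,w+.06+0*s] if k=='front' else np.c_[w+.06+0*s,-s]
            P=np.c_[q@M.T+o,np.full(len(s),z)];p=proj(c,P).astype(np.float32)
            L.append(cv2.remap(im,p[:,0],p[:,1],cv2.INTER_LINEAR))
        L=np.array(L)[:,:,0] if 0 else np.array(L).reshape(len(L),len(s),3)
        g=np.clip(L[:,:,1]-np.maximum(L[:,:,0],L[:,:,2]),0,None) # greenness
        rows=g.sum(1);i=np.argmax(np.convolve(rows,np.ones(7),'same'));sl=slice(max(0,i-3),i+4)
        green=g[sl].mean(0);pale=np.clip(L[sl,:,0].mean(0)-40,0,None);bright=L[sl,:,1].mean(0)
        out[k]=(s*1e3,green,L[sl,:,0].mean(0),bright,(i-12))
    return out
E
python3 - <<'E'
from h import *
for n in('top','side'):
    o=bubbles(load(n,0))
    for k,(s,g,b,br,i) in o.items():
        print(n,k,'perp',i,'mm');print(' s ',s[::4].astype(int).tolist());print(' gn',g[::4].astype(int).tolist());print(' B ',b[::4].astype(int).tolist());print(' G ',br[::4].astype(int).tolist())
E
```

```text
top front perp -3 mm
 s  [-40, -38, -36, -33, -31, -29, -27, -25, -23, -21, -19, -17, -15, -13, -11, -9, -7, -5, -3, -1, 0, 2, 4, 6, 8, 10, 12, 14, 16, 18, 20, 22, 24, 26, 28, 30, 32, 34, 36, 38, 40]
 gn [0, 0, 0, 0, 0, 0, 11, 31, 38, 41, 42, 42, 40, 34, 20, 8, 5, 5, 6, 15, 28, 37, 39, 35, 37, 40, 42, 42, 42, 41, 41, 41, 34, 21, 7, 0, 0, 0, 0, 0, 0]
 B  [157, 157, 156, 150, 114, 73, 37, 16, 12, 11, 11, 11, 13, 33, 75, 104, 117, 124, 122, 92, 55, 25, 11, 10, 10, 10, 11, 11, 12, 12, 11, 11, 12, 21, 40, 70, 107, 135, 151, 142, 104]
 G  [173, 173, 172, 166, 126, 88, 72, 112, 131, 139, 140, 141, 142, 146, 154, 159, 169, 175, 175, 161, 149, 141, 137, 123, 128, 137, 142, 143, 140, 139, 140, 138, 117, 87, 63, 79, 118, 149, 167, 157, 115]
top rear perp 1 mm
 s  [-40, -38, -36, -33, -31, -29, -27, -25, -23, -21, -19, -17, -15, -13, -11, -9, -7, -5, -3, -1, 0, 2, 4, 6, 8, 10, 12, 14, 16, 18, 20, 22, 24, 26, 28, 30, 32, 34, 36, 38, 40]
 gn [0, 0, 0, 0, 0, 0, 0, 13, 28, 40, 42, 42, 41, 39, 29, 13, 2, 0, 1, 4, 15, 31, 39, 41, 38, 34, 40, 40, 39, 37, 34, 32, 30, 26, 14, 3, 0, 0, 0, 0, 0]
 B  [142, 
[... 1077 characters left out ...]
 104, 156, 146, 131, 135, 149]
side rear perp 6 mm
 s  [-40, -38, -36, -33, -31, -29, -27, -25, -23, -21, -19, -17, -15, -13, -11, -9, -7, -5, -3, -1, 0, 2, 4, 6, 8, 10, 12, 14, 16, 18, 20, 22, 24, 26, 28, 30, 32, 34, 36, 38, 40]
 gn [0, 0, 0, 0, 1, 4, 9, 13, 10, 10, 11, 10, 9, 6, 4, 2, 0, 0, 0, 0, 0, 0, 0, 0, 0, 0, 0, 0, 0, 0, 0, 0, 2, 1, 0, 0, 0, 0, 0, 0, 0]
 B  [60, 57, 54, 50, 41, 31, 27, 28, 30, 29, 29, 29, 29, 30, 30, 29, 27, 26, 27, 28, 29, 29, 28, 28, 27, 27, 29, 30, 29, 27, 27, 27, 27, 27, 27, 27, 27, 27, 27, 26, 27]
 G  [66, 63, 59, 56, 51, 49, 58, 68, 64, 59, 57, 56, 56, 51, 45, 40, 34, 32, 31, 31, 33, 33, 31, 31, 33, 33, 33, 32, 32, 32, 33, 36, 39, 35, 31, 30, 31, 30, 30, 30, 32]
```

Front offset is about -5 mm (0.9 rad clockwise) and rear about -5.9 mm (1.05 rad). Moving over the front knob.

```bash
python3 -m crank '[3.8,-4.0,0,0,0,-0.104,3.8,-4.0,0,0,0,-0.104,3.8,-4.0,0,0,0,-0.104,3.8,-4.0,0,0,0,-0.104,3.8,-4.0,0,0,0,-0.104,3.8,-4.0,0,0,0,-0.104,3.8,-4.0,0,0,0,-0.104,3.8,-4.0,0,0,0,-0.104,3.8,-4.0,0,0,0,-0.104]' 6
```

```text
time_s: 1.23
eef_pos: [0.4985, 0.1921, 0.4046]
ee_rot: [[-0.35, 0.937, -0.0], [0.937, 0.35, 0.0], [0.0, -0.0, -1.0]]
contact_force: [0.5, 0.7, -0.4]
grip_width: 0.0602
grip_force: 0.0
```

```bash
python3 -m crank '[-0.9,-5.1,0,0,0,-0.104,-0.9,-5.1,0,0,0,-0.104,-0.9,-5.1,0,0,0,-0.104,-0.9,-5.1,0,0,0,-0.104,-0.9,-5.1,0,0,0,-0.104,-0.9,-5.1,0,0,0,-0.104,-0.9,-5.1,0,0,0,-0.104,-0.9,-5.1,0,0,0,-0.104,-0.9,-5.0,0,0,0,-0.104,0,0,0,0,0,0]'; python3 -c "
from station import ctrl;print(ctrl.state()['joint_pos'],ctrl.state()['eef_pos'])"
```

```text
time_s: 2.48
eef_pos: [0.4152, -0.2674, 0.4044]
ee_rot: [[0.549, 0.836, -0.001], [0.836, -0.549, -0.001], [-0.002, -0.0, -1.0]]
contact_force: [0.4, 0.7, 0.3]
grip_width: 0.0604
grip_force: 0.0
[ 0.3010329   0.61652014  0.36614562  1.78039592 -0.29110284  0.79810816
  0.22901611] [ 0.41524386 -0.26736449  0.40444677]
```

```bash
python3 -m crank '[0.1,0.2,-4,0,0,0,0,0,-4,0,0,0,0,0,-4,0,0,0,0,0,-3,0,0,0,0,0,-1.1,0,0,0,0,0,0,0,0,0]'; python3 - <<'E'
from h import *
f=lambda i,s:cv2.resize(i,None,fx=s,fy=s,interpolation=cv2.INTER_CUBIC)
s=load('side');t=load('top');cv2.imwrite('pics/z2.png',np.hstack([f(t['px'][210:300,310:410],4),f(s['px'][220:310,235:335],4)]))
E
```

```text
time_s: 3.22
eef_pos: [0.4176, -0.2623, 0.2438]
ee_rot: [[0.544, 0.839, -0.0], [0.839, -0.544, 0.0], [0.0, -0.001, -1.0]]
contact_force: [-0.0, -0.7, -0.4]
grip_width: 0.06
grip_force: 0.0
```

View pics/z2.png

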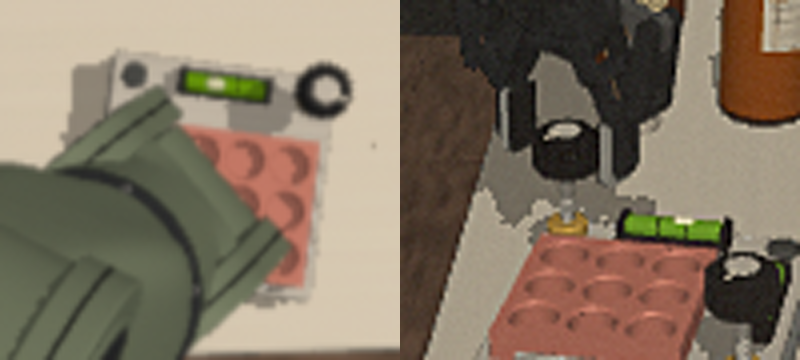

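The fingers straddle the front knob (side crop: knob at (567,150), pads at (513,120) and (620,150)). The front bubble at (683,222) is visible during the turn. Centring and closing.

```bash
python3 -m crank '[0,-0.3,0,0,0,0,0,0,0,0,0,0,0,0,0,0,0,0,0,0,0,0,0,0,0,0,0,0,0,0]' 2 30
```

```text
time_s: 3.95
eef_pos: [0.4177, -0.2659, 0.2446]
ee_rot: [[0.544, 0.839, 0.002], [0.839, -0.544, -0.002], [-0.0, 0.002, -1.0]]
contact_force: [0.6, -1.8, 10.8]
grip_width: 0.035
grip_force: 29.1
```

```bash
python3 -m crank '[0,0,0,0,0,-0.15,0,0,0,0,0,-0.15,0,0,0,0,0,-0.15,0,0,0,0,0,-0.15,0,0,0,0,0,-0.15,0,0,0,0,0,-0.15,0,0,0,0,0,0,0,0,0,0,0,0]'; python3 - <<'E'
from h import *
f=lambda i,s:cv2.resize(i,None,fx=s,fy=s,interpolation=cv2.INTER_CUBIC)
s=load('side');np.savez('s1.npz',**s);cv2.imwrite('pics/z3.png',np.hstack([f(load('side',0)['px'][255:295,275:325],8),f(s['px'][255:295,275:325],8)]))
E
```

```text
time_s: 4.95
eef_pos: [0.4179, -0.2663, 0.2446]
ee_rot: [[0.995, 0.095, 0.003], [0.095, -0.995, -0.003], [0.002, 0.003, -1.0]]
contact_force: [2.7, -5.4, 7.4]
grip_width: 0.0353
grip_force: 29.5
```

View pics/z3.png

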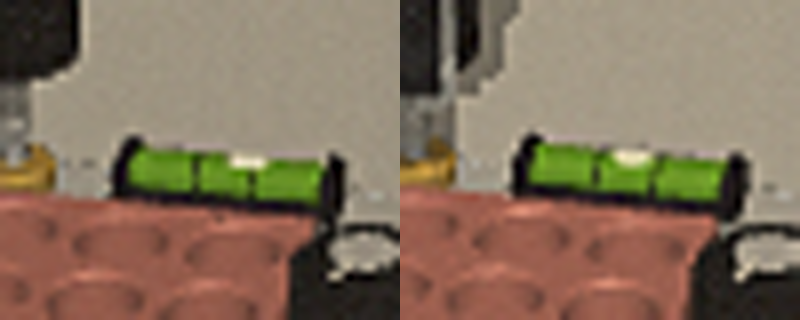

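Before, the bubble was at 248 with lines at 196 and 253. Now it is at about 232 with lines at 197 and 255, nearly centred. I'll add a small turn, release, and check from the top.

```bash
python3 -m crank '[0,0,0,0,0,-0.1,0,0,0,0,0,0]'; python3 -m crank '[0,0,0,0,0,0,0,0,0,0,0,0,0,0,0,0,0,0,0,0,4,0,0,0,0,0,4,0,0,0,3,-4,0,0,0,0.15,3,-4,0,0,0,0.15,3,-4,0,0,0,0.15]' 6; python3 - <<'E'
from h import *
f=lambda i,s:cv2.resize(i,None,fx=s,fy=s,interpolation=cv2.INTER_CUBIC)
s=load('side');t=load('top');cv2.imwrite('pics/z4.png',np.hstack([f(t['px'][215:285,325:400],5),f(s['px'][255:325,265:345],5)]))
for n,c in(('top',t),('side',s)):
    o=bubbles(c)
    for k,(s,g,b,br,i) in o.items():
        if n=='top':print(n,k,'perp',i,'mm');print(' s ',s[24:140:3].astype(int).tolist());print(' B ',b[24:140:3].astype(int).tolist());print(' G ',br[24:140:3].astype(int).tolist())
E
```

```text
time_s: 5.25
eef_pos: [0.4179, -0.2663, 0.2446]
ee_rot: [[1.0, -0.006, 0.003], [-0.006, -1.0, -0.003], [0.003, 0.003, -1.0]]
contact_force: [2.6, -5.5, 7.4]
grip_width: 0.0353
grip_force: 29.7
time_s: 6.25
eef_pos: [0.5083, -0.3864, 0.3238]
ee_rot: [[0.9, 0.436, -0.0], [0.436, -0.9, 0.0], [-0.0, -0.0, -1.0]]
contact_force: [-0.3, 0.0, -0.4]
grip_width: 0.06
grip_force: 0.0
top front perp -3 mm
 s  [-27, -26, -24, -23, -21, -20, -18, -17, -15, -14, -12, -11, -9, -8, -6, -5, -3, -2, 0, 0, 2, 3, 5, 6, 8, 9, 11, 12, 14, 15, 17, 18, 20, 21, 23, 24, 26, 27, 29]
 B  [87, 87, 87, 87, 87, 87, 87, 87, 87, 86, 86, 86, 86, 86, 86, 86, 87, 87, 87, 88, 88, 89, 90, 90, 91, 91, 92, 93, 94, 95, 96, 98, 99, 101, 103, 105, 104, 104, 101]
 G  [110, 110, 110, 110, 110, 110, 110, 110, 110, 110, 110, 110, 110, 109, 109, 109, 110, 110, 111, 111, 112, 113, 114, 115, 115, 116, 117, 118, 119, 121, 122, 124, 126, 129, 130, 132, 132, 131, 128]
top rear perp -9 mm
 s  [-27, -26, -24, -23, -21, -20, -18, -17, -15, -14, -12, -11, -9, -8, -6, -5, -3, -2, 0, 0, 2, 3, 5, 6, 8, 9, 11, 12, 14, 15, 17, 18, 20, 21, 23, 24, 26, 27, 29]
 B  [86, 85, 85, 86, 86, 86, 86, 85, 85, 86, 86, 86, 86, 86, 85, 86, 86, 86, 86, 86, 86, 86, 85, 85, 86, 86, 86, 86, 86, 86, 86, 87, 87, 87, 87, 87, 87, 87, 87]
 G  [109, 109, 109, 109, 109, 109, 109, 109, 109, 109, 109, 109, 109, 109, 109, 109, 109, 109, 109, 109, 109, 108, 108, 108, 109, 109, 109, 109, 109, 109, 110, 110, 111, 111, 111, 111, 111, 111, 111]
```

View pics/z4.png

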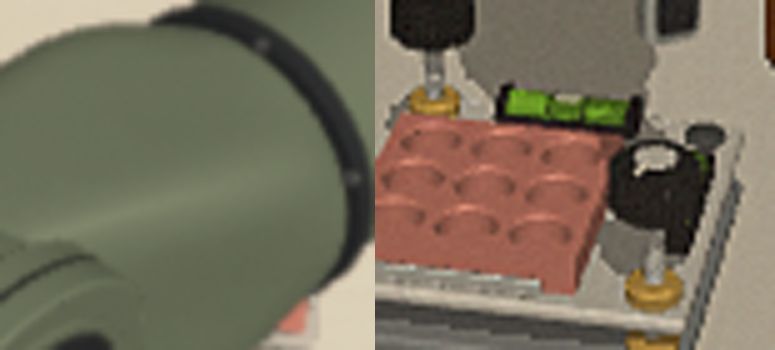

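The top view is blocked by the arm. In the side view the front bubble (crop (569,100)) sits between its lines. Going down on the rear knob.

```bash
python3 -m crank '[0.7,-1.5,0,0,0,0,0,0,-3,0,0,0,0,0,-3,0,0,0,0,0,-2,0,0,0,0,0,0,0,0,0,0,0,0,0,0,0]'; python3 - <<'E'
from h import *
from station import ctrl
print(ctrl.state()['joint_pos'])
f=lambda i,s:cv2.resize(i,None,fx=s,fy=s,interpolation=cv2.INTER_CUBIC)
s=load('side');t=load('top');cv2.imwrite('pics/z5.png',np.hstack([f(t['px'][215:285,325:400],5),f(s['px'][245:325,265:345],5)[:350]]))
E
```

```text
time_s: 7.1
eef_pos: [0.5146, -0.4006, 0.2447]
ee_rot: [[0.902, 0.431, 0.001], [0.431, -0.902, -0.001], [0.0, 0.001, -1.0]]
contact_force: [0.7, -0.0, 0.1]
grip_width: 0.0601
grip_force: 0.0
[ 0.42396558  1.07235026  0.45428002  1.33380584 -0.53567119  0.85555325
 -0.10101095]
```

View pics/z5.png

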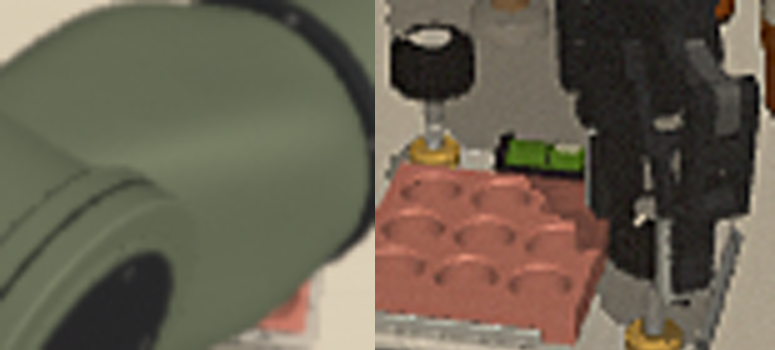

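Gripper straddles the rear knob. Close and turn 1.05 rad clockwise, then release and clear the view.

```bash
python3 -m crank '[0,0,0,0,0,0,0,0,0,0,0,0,0,0,0,0,0,0,0,0,0,0,0,0]' 2 30;  python3 -m crank '[0,0,0,0,0,-0.15,0,0,0,0,0,-0.15,0,0,0,0,0,-0.15,0,0,0,0,0,-0.15,0,0,0,0,0,-0.15,0,0,0,0,0,-0.15,0,0,0,0,0,-0.15,0,0,0,0,0,0]'; python3 -m crank '[0,0,0,0,0,0,0,0,0,0,0,0,0,0,0,0,0,0,0,0,4,0,0,0,0,0,4,0,0,0,0,0,4,0,0,0]' 6
```

```text
time_s: 7.7
eef_pos: [0.5153, -0.4027, 0.2457]
ee_rot: [[0.902, 0.431, 0.006], [0.431, -0.902, -0.008], [0.001, 0.01, -1.0]]
contact_force: [11.8, -19.8, 2.6]
grip_width: 0.0349
grip_force: 33.5
time_s: 8.7
eef_pos: [0.5156, -0.4019, 0.2456]
ee_rot: [[0.822, -0.57, 0.005], [-0.57, -0.822, -0.007], [0.008, 0.003, -1.0]]
contact_force: [12.8, -15.0, 6.8]
grip_width: 0.0353
grip_force: 33.6
time_s: 9.45
eef_pos: [0.5144, -0.4003, 0.365]
ee_rot: [[0.823, -0.568, -0.0], [-0.568, -0.823, 0.0], [-0.0, -0.0, -1.0]]
contact_force: [-0.1, 0.7, 0.7]
grip_width: 0.06
grip_force: 0.0
```

```bash
python3 -m crank '[-0.5,5,0,0,0,0.15,-0.5,5,0,0,0,0.15,-0.5,5,0,0,0,0.15,-0.5,5,0,0,0,0.15,-0.5,5,0,0,0,0.15,-0.5,5,0,0,0,0.15,-0.5,5,0,0,0,0.15,-0.5,5,0,0,0,0.15,0,0,0,0,0,0]'; python3 - <<'E'
from h import *
f=lambda i,s:cv2.resize(i,None,fx=s,fy=s,interpolation=cv2.INTER_CUBIC)
s=load('side');t=load('top');cv2.imwrite('pics/z6.png',np.hstack([f(t['px'][215:285,325:400],5.3),f(s['px'][255:325,265:340],5.3)]))
print(s['px'].shape)
for k,(s,g,b,br,i) in bubbles(t).items():
    m=abs(s)<20;w=np.clip(b-30,0,None)*m
    print(k,'perp',i,'bubble',(w*s).sum()/w.sum());print(' s ',s[24:140:3].astype(int).tolist());print(' B ',b[24:140:3].astype(int).tolist());print(' G ',br[24:140:3].astype(int).tolist())
E
```

```text
time_s: 10.58
eef_pos: [0.4742, 0.0027, 0.3637]
ee_rot: [[0.824, 0.567, -0.0], [0.567, -0.824, 0.002], [0.001, -0.002, -1.0]]
contact_force: [-0.0, -1.4, -0.2]
grip_width: 0.0601
grip_force: 0.0
(480, 640, 3)
front perp -3 bubble -1.5800669488863663
 s  [-27, -26, -24, -23, -21, -20, -18, -17, -15, -14, -12, -11, -9, -8, -6, -5, -3, -2, 0, 0, 2, 3, 5, 6, 8, 9, 11, 12, 14, 15, 17, 18, 20, 21, 23, 24, 26, 27, 29]
 B  [35, 21, 12, 12, 12, 12, 11, 11, 10, 10, 10, 17, 32, 58, 91, 111, 128, 134, 137, 133, 118, 92, 64, 37, 22, 10, 10, 11, 12, 12, 12, 12, 12, 12, 13, 17, 26, 38, 62]
 G  [79, 110, 133, 141, 144, 145, 145, 146, 146, 147, 145, 139, 129, 137, 155, 169, 181, 184, 186, 184, 176, 162, 144, 127, 134, 141, 145, 146, 144, 144, 144, 145, 145, 143, 131, 104, 80, 59, 74]
rear perp 0 bubble 0.5294774432637634
 s  [-27, -26, -24, -23, -21, -20, -18, -17, -15, -14, -12, -11, -9, -8, -6, -5, -3, -2, 0, 0, 2, 3, 5, 6, 8, 9, 11, 12, 14, 15, 17, 18, 20, 21, 23, 24, 26, 27, 29]
 B  [41, 30, 20, 14, 10, 10, 10, 10, 10, 10, 10, 10, 10, 16, 40, 68, 97, 115, 128, 128, 126, 119, 101, 68, 39, 16, 11, 10, 10, 10, 10, 10, 10, 10, 10, 10, 11, 19, 32]
 G  [52, 63, 84, 111, 133, 136, 137, 137, 137, 138, 138, 137, 134, 130, 123, 130, 151, 165, 176, 175, 175, 171, 163, 147, 130, 111, 120, 133, 134, 132, 124, 116, 108, 105, 103, 99, 92, 68, 53]
```

View pics/z6.png

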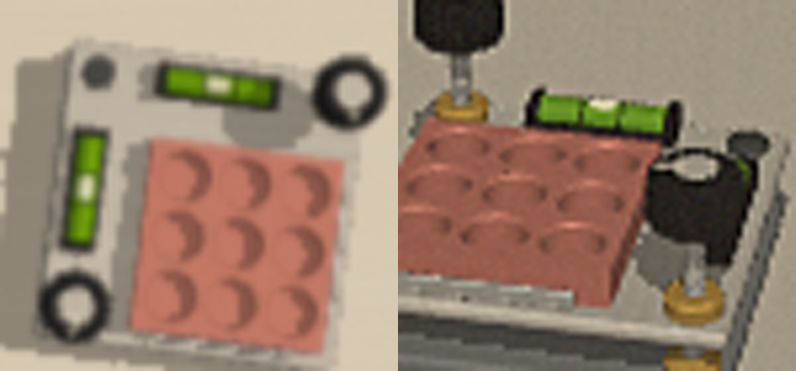

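Top crop: front bubble is centred (mid ≈ -1.4, bubble ≈ -1.5). The rear bubble lies ~1.1 mm short of mid, so I'll add ~0.2 rad clockwise to the rear knob. Returning.

```bash
python3 -m crank '[0.5,-5,0,0,0,-0.1,0.5,-5,0,0,0,-0.1,0.5,-5,0,0,0,-0.1,0.5,-5,0,0,0,-0.1,0.5,-5,0,0,0,-0.1,0.5,-5,0,0,0,-0.1,0.5,-5,0,0,0,-0.1,0.5,-5,0,0,0,-0.1,0,0,0,0,0,0]'
```

```text
time_s: 11.8
eef_pos: [0.5123, -0.4046, 0.3629]
ee_rot: [[0.978, -0.21, -0.002], [-0.21, -0.978, -0.002], [-0.002, 0.002, -1.0]]
contact_force: [-0.1, 0.3, 0.1]
grip_width: 0.0598
grip_force: 0.0
```

```bash
python3 -m crank '[0.1,0,-4,0,0,0,0,0,-4,0,0,0,0,0,-4,0,0,0,0,0,0,0,0,0,0,0,0,0,0,0]'
```

```text
time_s: 12.42
eef_pos: [0.5155, -0.4009, 0.2454]
ee_rot: [[0.979, -0.203, 0.001], [-0.203, -0.979, -0.001], [0.001, 0.001, -1.0]]
contact_force: [0.6, -0.3, 0.5]
grip_width: 0.0599
grip_force: 0.0
```

```bash
python3 -m crank '[0,0,0,0,0,0,0,0,0,0,0,0,0,0,0,0,0,0,0,0,0,0,0,0]' 2 30;  python3 -m crank '[0,0,0,0,0,-0.1,0,0,0,0,0,-0.1,0,0,0,0,0,0]'; python3 -m crank '[0,0,0,0,0,0,0,0,0,0,0,0,0,0,0,0,0,0,0,0,4,0,0,0,0,0,4,0,0,0,0,0,4,0,0,0]' 6; python3 -m crank '[-0.5,5,0,0,0,0.1,-0.5,5,0,0,0,0.1,-0.5,5,0,0,0,0.1,-0.5,5,0,0,0,0.1,-0.5,5,0,0,0,0.1,-0.5,5,0,0,0,0.1,-0.5,5,0,0,0,0.1,-0.5,5,0,0,0,0.1,0,0,0,0,0,0,0,0,0,0,0,0]'; cat > m.py <<'E'
from h import *
t=load('top')
for k,(s,g,b,br,i) in bubbles(t).items():
    w=np.clip(b-30,0,None)*(abs(s)<20);e=s[g>18]
    d=[s[m][np.argmin(br[m])] for m in((s<-4)&(s>-13),(s>4)&(s<13))]
    print(k,'bubble',(w*s).sum()/w.sum(),'lines',d,sum(d)/2,'green ends',e[0],e[-1],(e[0]+e[-1])/2)
E
python3 m.py
```

```text
time_s: 12.92
eef_pos: [0.5151, -0.4023, 0.246]
ee_rot: [[0.979, -0.204, 0.002], [-0.204, -0.979, -0.006], [0.003, 0.006, -1.0]]
contact_force: [-1.4, -12.0, 9.7]
grip_width: 0.0351
grip_force: 31.5
time_s: 13.3
eef_pos: [0.5152, -0.402, 0.246]
ee_rot: [[0.918, -0.395, 0.002], [-0.395, -0.918, -0.006], [0.004, 0.004, -1.0]]
contact_force: [-1.4, -8.2, 10.3]
grip_width: 0.035
grip_force: 31.6
time_s: 14.05
eef_pos: [0.5154, -0.4002, 0.365]
ee_rot: [[0.919, -0.393, -0.0], [-0.393, -0.919, 0.0], [-0.0, -0.0, -1.0]]
contact_force: [0.3, 0.7, 1.0]
grip_width: 0.0598
grip_force: 0.0
time_s: 15.3
eef_pos: [0.4755, -0.0007, 0.3638]
ee_rot: [[0.923, 0.385, 0.0], [0.385, -0.923, -0.0], [0.0, 0.0, -1.0]]
contact_force: [-0.3, -1.1, 0.2]
grip_width: 0.0596
grip_force: 0.0
front bubble -1.5723349220884781 lines [np.float64(-9.499999999999973), np.float64(6.500000000000041)] -1.4999999999999662 green ends -27.49999999999999 25.500000000000057 -0.9999999999999662
rear bubble 1.9473958345403728 lines [np.float64(-6.499999999999971), np.float64(10.000000000000044)] 1.7500000000000369 green ends -25.49999999999999 27.00000000000006 0.7500000000000355
```

Both bubbles are within about 0.6 mm of their line midpoints, and the arm is clear. Handing in.

```bash
python3 -c "
from station import ctrl;print(ctrl.job_done())"
```

```text
the job is handed in; nothing more can be done
None
```

The platform is level and handed in: in the last top view both bubbles sat between their lines, at most about 1.2 mm off centre. Both knobs are released, and the arm kept clear of the things standing around, though I didn't check their positions afterwards.

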